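Crank a gearbox round once and hold its cover at balance

ROBOT

A 7-joint arm with a two-finger parallel gripper is mounted at the origin on the work surface. World frame = base frame: x ahead of the robot, y to its left, z up, the work surface at z = 0. Lengths are in m, angles in rad, forces in N, time in s.
With the tool pointing down it reaches from about 0.4 to 0.875 m from the base axis. Payload 19.3 kg.
Tool frame: the origin (TCP) lies at the very end of the fingers, on their centre line; the grasp point (between the pads) lies 19 mm behind it; z points along the fingers, y is the line along which they close (so a half turn about z gives the same grasp; the last joint's range is limited). The gripper opens to 85 mm and grips with 20 to 120 N. Pads are 22 mm wide; open, the fingers measure 114 mm over their backs; the gripper's body (76 mm by 85 mm) begins 54 mm behind the grasp point. The pads swing forward as they close: fully open they stand 13 mm farther back than shut.
Start: joints at [-1.328, 0.521, -0.036, 1.599, 0.021, 1.021, -0.113], TCP at [0.192, 0.595, 0.231] pointing down, gripper open.
Joint ranges: [-2.91, 2.91], [-0.3, 2.13], [-1.5, 1.42], [0.17, 2.43], [-1.26, 4.41], [0.16, 1.93], [-2.52, 2.52]. Speed limits (rad/s): [1.89, 1.89, 2.39, 2.39, 3.01, 3.01, 3.01].

INTERFACE

Orientations are given as [roll, pitch, yaw] about the fixed x, y, z axes, in that order (R = Rz(yaw) Ry(pitch) Rx(roll)).
In Python, from workcell import bot gives the robot as it stands.
- The arm moves only by the tool servo_tool, never from a script. Its argument "plan" is a list of rows, each a list of 7 numbers: the finger opening in cm, from 0 to 8.54, then the shift along the tool's x, y, z in cm, then the turn, a rotation vector about the tool's x, y, z in degrees. In form: [[fingers, x, y, z, wx, wy, wz], ...]. A call has 1 to 10 rows; each row is the pose to reach, as a shift and turn from the pose commanded when the call began, along the tool's axes at that moment; what a row does not reach only later rows make up. A row lasts 1/10 s, in which the tool goes at most 50 mm and 8.59 degrees, less where a joint would pass 70% of its speed; a pose out of reach is approached as far as the arm can. A call with a gripper value outside its range is refused whole. The fingers move at their own pace and stop on an object; "force" is the grip in N (left out, the last holds). Time passes only in rows, so rows that repeat a pose let the fingers close. It gives the time, the measured TCP pose, the force, the opening and the grip force at its end, in the units of the state.
- bot.observe(): the state, without advancing time (a new reading comes with each control period).
- bot.grab_frame(name): name is "side" or "top" or "wrist"; returns a dict with "frame" (384x512x3 uint8, blue, green, red), "mtx" (3x3 intrinsics, pixels), "R" (3x3) and "t" (3): a world point X has camera coordinates R X + t; the wrist camera has in their place "T_tool_cam" (4x4, takes a point from camera to tool coordinates, whose origin is the TCP and whose axes are the flange's). Camera axes: x right, y down, z forward; pixel columns grow to the right and rows downward; lengths in m; the calibration is good to about 2 mm. A picture is of the moment at which its call begins: read the wrist's pose just before it. There is no depth.
- bot.job_done(): hands the job in; it is judged then, once.
The state is a dict: "clock": time; "qpos": joint angles; "qd": joint speeds; "joint_efforts": joint torques, N m; "position": TCP position; "tool_rot": TCP orientation; "force": force on the tool from outside, world axes, zero at the start; "moment": the same for the moment, N m; "grip_width": finger opening in m; "finger_force": force on a finger pad.
Only numpy, scipy, OpenCV 4.12 (cv2) and the standard library are available. Lean on these libraries where they do the work, as an engineer would, in place of code of your own. Each camera call takes 0.05 s, during which the arm holds its last target. There are 200 camera calls.

TASK

With the gearbox's inspection cover still shut, take the upright handle of the crank and turn it one full turn, either way round, so that the handle comes back to where it started. Then lift the hinged cover by its bar to its upright balance point, where it would fall neither way, without letting it go over backwards, and finish while still holding it still there with the gripper. Leave the other parts on the bench where they are.

Things in the scene. Friction and masses are not known exactly. Their poses are not given: they have to be found in the camera images.
- gearbox: Cast aluminium gearbox fixed to the bench, base plate 190 x 370 x 12 mm. Origin: on the bench, about the middle of the base plate. Its x axis points from the cover's bar towards the cover's hinge, its y axis from the round bell section (which carries the crank, axis at y = -105 mm, top 100 mm above the bench) to the rectangular gear case (which carries the cover; case 100 mm in x, 160 mm in y, centred at x = 15, y = 75 mm, 100 mm high). z up.
- crank_axis (a point): Point on the crank's vertical axis, above the bell section, 155 mm above the bench, at the height of the handle's mid-point; nothing solid is at the point itself. z up.
- crank_handle (a point): Centre of the crank's upright black handle: a smooth cylinder 22 mm across and 55 mm tall, 55 mm from the crank axis, centre 155 mm above the bench (it spans 128 to 183 mm). The handle spins freely on its own pin, so a gripper may hold it firmly and go round without turning. Below it is a flat steel crank arm, top face 126 mm above the bench.
- crank (a joint): Angle of the crank from where it starts, rad: 0 at the start, growing anticlockwise seen from above, shrinking (negative) clockwise; no stops, counts on past a full turn (6.28). Stiff enough to stay where it is left (about 0.12 N m, some 2 to 3 N at the handle).
- cover_hinge (a point): Middle of the cover's horizontal hinge axis, 108 mm above the bench, on the far edge of the cover. x and y axes as the gearbox; the hinge lies along y.
- cover_bar (a point): Middle of the cover's steel grip bar: a round bar 12 mm across, parallel to the hinge and 150 mm from it, 110 mm long with an arm at each end (clear middle 100 mm). With the cover shut it is 108 mm above the bench, standing out 53 mm in front of the cover plate's free edge with open space under it; with the cover upright it is 150 mm straight above the hinge (258 mm above the bench). It turns with the cover: its y axis lies along the bar.
- cover (a joint): Opening angle of the cover, rad: 0 = shut and level, 1.57 = upright, 2.6 = stop, laid over backwards. The cover is a flat aluminium plate 95 x 150 x 8 mm with the bar, about 0.3 to 0.65 kg in all; its weight lies in the plane of the plate, so its balance point is upright (1.57). The hinge is nearly free: let go elsewhere it falls shut or over backwards.
- pulley_large: Loose stepped aluminium pulley, 72 mm across, 95 mm tall, standing behind the gearbox; bystander. Origin at the centre of its underside.
- pulley_small: Loose stepped aluminium pulley, 54 mm across, 71 mm tall, standing; bystander. Origin at the centre of its underside.
- bearing: Loose steel bearing ring, 64 mm across, 18 mm tall, lying in front of the gearbox; bystander. Origin at the centre of its underside.
- wrench: Loose steel wrench 180 mm long lying beside the gear case; bystander. Its length lies along its x axis.

How it is judged:
On the way, in this order (a step that is already met when the one before it is completed fails the run):
1. the crank has been turned one full turn, to within 0.35 rad (20 degrees) of where it started, with the cover still shut ((value of joint crank between 5.93 and 6.63 rad or value of joint crank between -6.63 and -5.93 rad) and value of joint cover below 0.15 rad), for 0.2 s.
2. the cover is held by the fingers, still, at its upright balance point (value of joint cover between 1.43 and 1.71 rad and velocity of joint cover between -0.1 and 0.1 rad/s and contact force between the fingers and cover above 0.5 N), for 0.5 s.
At the end, for the whole second after the job is handed in: The fingers press on the cover (over 0.5 N) and hold it still (under 0.1 rad/s) within 0.14 rad (8 degrees) of upright, and the crank has made one full turn and stands within 0.35 rad (20 degrees) of where it started (all of step 2 and (value of joint crank between 5.93 and 6.63 rad or value of joint crank between -6.63 and -5.93 rad)); the arm keeps its last pose, push and grip.
It fails at once if the cover goes over backwards (beyond 2.0 rad) (value of joint cover above 2 rad).
It fails at once if a bystander is shifted by more than 20 mm (distance of any of pulley_large, pulley_small, bearing, wrench from where it was at the start of the episode above 0.02 m).
It also fails if it takes over 72 s, if anything falls off the work surface, if the arm or the gripper's body presses on something with over 40 N, if the wrist force passes 120 N, or if a joint passes its speed limit or range.

## Working session

There is one attempt and no reset: what is moved stays moved. The work goes in short steps, Python scripts to look and compute and a tool call to move; the robot and the scene stay as the last step left them, time stands still between calls to the robot, and variables do not carry over. Pictures are saved under pics/ and viewed, at most 10 in all, crops included, and the job is handed in when it is done.

Besides the shell and the picture viewer there is one more tool, called after "Call:" as a command line: name --pt "numbers of a row" for each row, then --argument value for the rest. servo_tool: Moves the arm, as the interface text tells. Its arguments: {"type":"object","properties":{"plan":{"type":"array","items":{"type":"array","items":{"type":"number"}}},"force":{"type":"number"}},"required":["plan"]}

```bash
mkdir -p pics; ls; python3 - <<'E'
from workcell import bot
import cv2,numpy as np
s=bot.observe();print({k:np.round(v,3) for k,v in s.items()})
ims=[]
for n in("top","side"):
    f=bot.grab_frame(n);cv2.imwrite(f"pics/{n}0.png",f["frame"]);np.savez(f"{n}.npz",**{k:f[k] for k in("mtx","R","t","frame")})
    print(n,np.round(-f["R"].T@f["t"],3),np.round(f["R"],3).tolist(),f["mtx"][0,0])
E
```

```text
pics
{'clock': np.float64(0.0), 'qpos': array([-1.328,  0.522, -0.036,  1.6  ,  0.021,  1.021, -0.113]), 'qd': array([ 0.   , -0.002, -0.001,  0.001, -0.001,  0.   , -0.   ]), 'joint_efforts': array([-2.0000e-03, -9.2713e+01,  1.9790e+00, -3.6995e+01,  1.8000e-02,
        8.0000e-03,  0.0000e+00]), 'position': array([0.192, 0.594, 0.231]), 'tool_rot': array([-3.14 ,  0.   ,  2.829]), 'force': array([0.323, 0.071, 0.297]), 'moment': array([ 0.023, -0.021,  0.029]), 'finger_force': np.float64(0.0), 'grip_width': np.float64(0.086)}
top [0.437 0.076 1.289] [[-0.016, -1.0, 0.009], [-0.995, 0.015, -0.101], [0.1, -0.01, -0.995]] 474.53574107470035
side [ 0.273 -0.672  0.678] [[0.932, -0.362, -0.001], [-0.205, -0.526, -0.825], [0.298, 0.77, -0.565]] 399.63467325670956
```

View pics/top0.png

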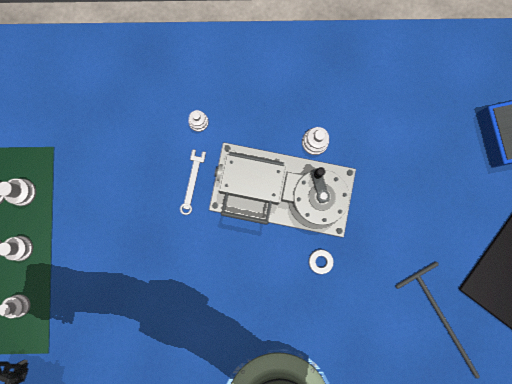

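View pics/side0.png

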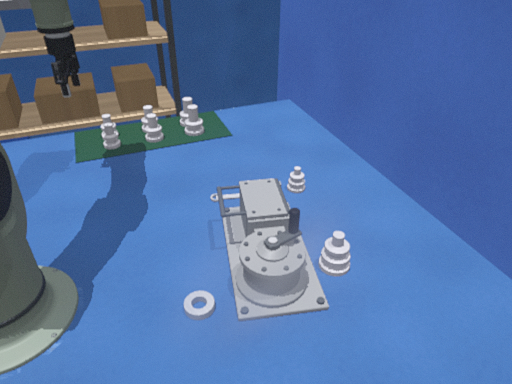

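```bash
cat > h.py <<'E'
import numpy as np,cv2
def ray(f,u,v):
    d=f["R"].T@np.linalg.inv(f["mtx"])@np.array([u,v,1.]);return -f["R"].T@f["t"],d
def onz(f,u,v,z):
    c,d=ray(f,u,v);return c+d*(z-c[2])/d[2]
def tri(r1,r2):
    (a,d),(b,e)=r1,r2
    A=np.stack([d,-e],1);k=np.linalg.lstsq(A,b-a,rcond=None)[0]
    p,q=a+k[0]*d,b+k[1]*e;return (p+q)/2,np.linalg.norm(p-q)
def proj(f,X):
    p=f["mtx"]@(f["R"]@X+f["t"]);return p[:2]/p[2]
E
python3 - <<'E'
from h import *
T=dict(np.load("top.npz"));S=dict(np.load("side.npz"))
def blobs(f,x0,y0,x1,y1,th,amin):
    m=(f["frame"].max(2)<th).astype(np.uint8);n,_,st,c=cv2.connectedComponentsWithStats(m[y0:y1,x0:x1])
    for i in range(1,n):
        if st[i,4]>=amin: print(np.round(c[i]+[x0,y0],1),st[i]+[x0,y0,0,0,0])
print("top");blobs(T,205,135,365,245,75,4)
print("side");blobs(S,215,170,330,320,75,6)
a=cv2.resize(T["frame"][135:245,200:365],None,fx=4.8,fy=4.8,interpolation=cv2.INTER_CUBIC);cv2.imwrite("pics/topz.png",a)
E
```

```text
top
[317.4 173.2] [311 168  14  16 116]
[315.1 187.9] [314 186   3   5   7]
[222.  192.1] [219 191   7   3   7]
[230. 194.] [228 194   5   1   5]
[248.  197.6] [234 195  29   6  29]
[266.2 201.4] [264 201   5   2   9]
[286.5 201. ] [285 201   4   1   4]
[292.2 202.2] [291 202   3   2   4]
[275.5 203. ] [274 203   4   1   4]
side
```

View pics/topz.png

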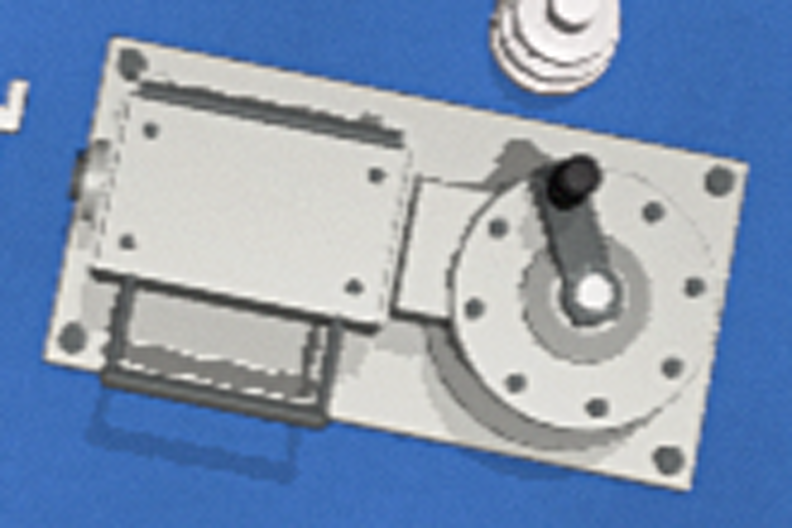

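```bash
python3 - <<'E'
from h import *
T=dict(np.load("top.npz"));S=dict(np.load("side.npz"))
P=lambda x,y,z:onz(T,(x+.5)/4.8+199.5,(y+.5)/4.8+134.5,z)
c=[P(*q,.012) for q in((112,38),(748,162),(690,490),(45,360))]
for i in range(4):print("edge",np.linalg.norm(c[i]-c[i-1]))
o=np.mean(c,0);ya=(c[0]+c[3]-c[1]-c[2]);ya/=np.linalg.norm(ya);yaw=np.arctan2(-ya[0],ya[1]);xa=np.array([np.cos(yaw),np.sin(yaw),0])
print("o",o,"yaw",yaw)
s=np.mean([P(*q,.016) for q in((131,64),(720,180),(668,460),(72,337))],0);print("screws",s)
ax=o-.105*ya;print("axis by base",ax,"hub",P(597,290,.135))
h=P(580,176,.183);print("handle top",h,"base",P(568,190,.13),np.linalg.norm((h-ax)[:2]), "angle",np.arctan2(h[1]-ax[1],h[0]-ax[0]))
b=P(105,377,.108),P(325,420,.108);bm=(b[0]+b[1])/2
print("bar",bm,np.linalg.norm(b[0]-b[1]),"yaw",np.arctan2(-(b[0]-b[1])[0],(b[0]-b[1])[1]),"local",(bm-o)@xa,(bm-o)@ya)
for n,X in(("h",h-[0,0,.028]),("bar",bm),("ax",[ax[0],ax[1],.126])):print(n,proj(S,np.array(X)))
for n,(u,v) in dict(pl=(318,132),ps=(198,117)).items():print(n,onz(T,u,v,.08))
print("bearing",onz(T,321,262,.018),"wrench",onz(T,186,209,.01),onz(T,198,155,.01))
E
```

```text
edge 0.1870506305948221
edge 0.36794529430003475
edge 0.18880086553733158
edge 0.3681658262407382
o [ 0.56826801 -0.02497411  0.012     ] yaw -0.2119629398208791
screws [ 0.56894444 -0.02412231  0.016     ]
axis by base [ 0.54617818 -0.12762419  0.012     ] hub [ 0.53932094 -0.11611438  0.135     ]
handle top [ 0.59133296 -0.10154725  0.183     ] base [ 0.5915774  -0.10365544  0.13      ] 0.052143649839771475 angle 0.5237119317818475
bar [0.488305   0.07939331 0.108     ] 0.11615826123410879 yaw -0.2084596452845008 local -0.10013017218315974 0.08520909104782354
h [293.56810881 220.00311835]
bar [220.48983819 200.90269864]
ax [278.43649897 243.76541599]
pl [ 0.70870985 -0.11491863  0.08      ]
ps [0.75274799 0.19616468 0.08      ]
bearing [ 0.37132373 -0.12202212  0.018     ] wrench [0.51826845 0.23667864 0.01      ] [0.66522237 0.2036417  0.01      ]
```

```bash
cat >> h.py <<'E'
from scipy.spatial.transform import Rotation as Ro
def goal(s,X,rpy):
    R0=Ro.from_euler("xyz",s["tool_rot"]);R1=Ro.from_euler("xyz",rpy)
    return np.round(R0.inv().apply(np.array(X)-s["position"])*100,2),np.round((R0.inv()*R1).as_rotvec(degrees=True),1)
E
python3 - <<'E'
from h import *
from workcell import bot
s=bot.observe()
print(goal(s,[.55,.15,.27],[np.pi,0,1.9]),goal(s,[.5915,-.102,.26],[np.pi,0,1.359]))
E
```

```text
(array([-47.71, -31.27,  -3.88]), array([-0.1,  0. , 53.2])) (array([-59.42, -53.97,  -2.86]), array([-0. ,  0. , 84.2]))
```

Call:
servo_tool --pt "8.5 -1.5 -1.5 -1 0 0 2" --pt "8.5 -4.5 -4 -2 0 0 6" --pt "8.5 -8 -7 -2.9 0 0 12" --pt "8.5 -11 -10 -2.9 0 0 17" --pt "8.5 -14.5 -13 -2.9 0 0 22" --pt "8.5 -18 -16 -2.9 0 0 27" --pt "8.5 -21 -19 -2.9 0 0 32" --pt "8.5 -24.5 -22 -2.9 0 0 37" --pt "8.5 -27.5 -25 -2.9 0 0 41" --pt "8.5 -30.5 -27.5 -2.9 0 0 45"

```text
clock: 1.1
position: [0.3983, 0.2371, 0.2603]
tool_rot: [-3.141, -0.0, 2.04]
force: [1.1, 0.3, 0.2]
grip_width: 0.085
finger_force: 0.0
```

```bash
python3 - <<'E'
from h import *
from workcell import bot
s=bot.observe();print(s["position"],s["tool_rot"],s["force"],s["qpos"])
print(goal(s,[.5915,-.102,.26],[np.pi,0,1.359]))
E
```

```text
[0.39829678 0.23707343 0.26032652] [-3.14141221e+00 -2.62773290e-05  2.03999819e+00] [1.08790809 0.29546191 0.23993977] [-0.88483318  0.23250167  0.26305261  1.98314742 -0.07459168  0.93517541
 -0.11499977]
(array([-3.898e+01,  1.900e+00,  3.000e-02]), array([-0.,  0., 39.]))
```

Call:
servo_tool --pt "8.5 -4 0.2 0 0 0 4" --pt "8.5 -8.5 0.4 0 0 0 9" --pt "8.5 -13 0.6 0 0 0 14" --pt "8.5 -17.5 0.8 0 0 0 19" --pt "8.5 -22 1 0 0 0 24" --pt "8.5 -26.5 1.3 0 0 0 29" --pt "8.5 -31 1.5 0 0 0 34" --pt "8.5 -35 1.7 0 0 0 37" --pt "8.5 -38 1.9 0 0 0 39" --pt "8.5 -39 1.9 0 0 0 39"

```text
clock: 2.1
position: [0.5929, -0.1025, 0.2598]
tool_rot: [-3.141, 0.002, 1.359]
force: [-0.4, 0.2, -0.9]
grip_width: 0.0847
finger_force: 0.0
```

```bash
python3 - <<'E'
from h import *
from workcell import bot
s=bot.observe();print(s["position"],s["tool_rot"],s["force"])
f=bot.grab_frame("wrist");cv2.imwrite("pics/w1.png",f["frame"]);s=bot.observe()
print(s["position"],s["tool_rot"],np.round(f["T_tool_cam"],3).tolist(),f["mtx"])
np.savez("w1.npz",p=s["position"],r=s["tool_rot"],**f)
# expected pixel of handle top, crank axis, bar
T=f["T_tool_cam"];R=Ro.from_euler("xyz",s["tool_rot"])
for X in([.5915,-.102,.183],[.539,-.116,.135],[.488,.079,.108]):
    c=T[:3,:3].T@(R.inv().apply(np.array(X)-s["position"])-T[:3,3]);p=f["mtx"]@c;print(p[:2]/p[2],c[2])
E
```

```text
[ 0.59287373 -0.10252741  0.25977938] [-3.14130380e+00  1.56710480e-03  1.35867339e+00] [-0.39135995  0.24807334 -0.87132741]
[ 0.59276825 -0.10244773  0.25978391] [-3.14123682e+00  1.51599719e-03  1.35986910e+00] [[0.0, -0.961, -0.278, 0.069], [1.0, 0.0, -0.0, 0.0], [0.0, -0.278, 0.961, -0.141], [0.0, 0.0, 0.0, 1.0]] [[271.24165433   0.         255.27396949]
 [  0.         271.24165433 192.00871884]
 [  0.           0.           1.        ]]
[253.63053052 198.95811246] 0.2286393061522516
[207.35307743 207.55999619] 0.2816511469754078
[107.32524952  18.91331015] 0.25741283125557807
```

View pics/w1.png

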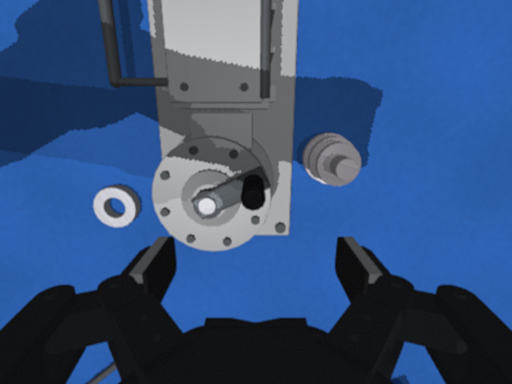

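Call:
servo_tool --pt "5 0 -0.1 1 0 0 0" --pt "5 0 -0.1 3 0 0 0" --pt "5 0 -0.1 5 0 0 0" --pt "5 0 -0.1 7 0 0 0" --pt "5 0 -0.1 8.5 0 0 0" --pt "5 0 -0.1 9.8 0 0 0" --pt "5 0 -0.1 10.7 0 0 0" --pt "5 0 -0.1 10.8 0 0 0" --pt "4 0 -0.1 10.8 0 0 0" --pt "3 0 -0.1 10.8 0 0 0" --force 40

```text
clock: 3.15
position: [0.5917, -0.0994, 0.1529]
tool_rot: [3.141, -0.0, 1.363]
force: [-0.1, -1.3, 0.5]
grip_width: 0.0304
finger_force: 0.0
```

Call:
servo_tool --pt "1 0 0 0 0 0 0" --pt "1 0 0 0 0 0 0" --pt "1 0 0 0 0 0 0" --pt "1 0 0 0 0 0 0" --pt "1 0 0 0 0 0 0" --force 40

```text
clock: 3.65
position: [0.5915, -0.0994, 0.153]
tool_rot: [3.141, -0.0, 1.363]
force: [-2.6, 1.2, 6.4]
grip_width: 0.0207
finger_force: 38.8
```

```bash
python3 - <<'E'
from h import *
from workcell import bot
s=bot.observe();print(s["position"],s["tool_rot"],s["force"],s["grip_width"],s["finger_force"])
c=np.array([.539,-.116]);h=s["position"][:2];d=h-c;print(np.linalg.norm(d),np.degrees(np.arctan2(d[1],d[0])))
u=d/np.linalg.norm(d)*.055;R=Ro.from_euler("xyz",s["tool_rot"])
# circle whose start is the present pose, anticlockwise
for k in range(1,41):
    a=2*np.pi*k/40;v=np.array([u[0]*np.cos(a)-u[1]*np.sin(a)-u[0],u[0]*np.sin(a)+u[1]*np.cos(a)-u[1],0])
    w=R.inv().apply(v)*100;print(k,np.round(w[:2],1),end=" ")
E
```

```text
[ 0.59147106 -0.09936768  0.15304286] [ 3.14100054e+00 -2.60304927e-04  1.36256187e+00] [-2.60495446  1.1651313   6.44054436] 0.02073539853891885 38.833029717206955
0.0550440367032435 17.58761722651574
1 [ 0.7 -0.5] 2 [ 1.3 -1.1] 3 [ 1.9 -1.8] 4 [ 2.3 -2.5] 5 [ 2.6 -3.3] 6 [ 2.8 -4.2] 7 [ 2.8 -5. ] 8 [ 2.7 -5.9] 9 [ 2.4 -6.7] 10 [ 2.1 -7.5] 11 [ 1.6 -8.2] 12 [ 1.  -8.8] 13 [ 0.3 -9.4] 14 [-0.4 -9.8] 15 [ -1.2 -10.1] 16 [ -2.1 -10.3] 17 [ -3.  -10.3] 18 [ -3.8 -10.2] 19 [-4.6 -9.9] 20 [-5.4 -9.6] 21 [-6.1 -9.1] 22 [-6.8 -8.5] 23 [-7.3 -7.8] 24 [-7.7 -7.1] 25 [-8.  -6.3] 26 [-8.2 -5.4] 27 [-8.2 -4.5] 28 [-8.1 -3.7] 29 [-7.9 -2.9] 30 [-7.5 -2.1] 31 [-7.  -1.4] 32 [-6.4 -0.7] 33 [-5.7 -0.2] 34 [-5.   0.2] 35 [-4.2  0.5] 36 [-3.3  0.7] 37 [-2.5  0.7] 38 [-1.6  0.6] 39 [-0.8  0.4] 40 [-0.  0.]
```

Call:
servo_tool --pt "1 0.7 -0.5 0 0 0 0" --pt "1 1.3 -1.1 0 0 0 0" --pt "1 1.9 -1.8 0 0 0 0" --pt "1 2.3 -2.5 0 0 0 0" --pt "1 2.6 -3.3 0 0 0 0" --pt "1 2.8 -4.2 0 0 0 0" --pt "1 2.8 -5.0 0 0 0 0" --pt "1 2.7 -5.9 0 0 0 0" --pt "1 2.4 -6.7 0 0 0 0" --pt "1 2.1 -7.5 0 0 0 0"

```text
clock: 4.65
position: [0.5228, -0.0599, 0.153]
tool_rot: [3.141, -0.004, 1.365]
force: [-0.2, 14.9, 10.2]
grip_width: 0.0203
finger_force: 40.4
```

```bash
python3 - <<'E'
from h import *
c=np.array([.538,-.113,0]);R=Ro.from_euler("xyz",[np.pi,0,1.3626])
base=np.array([.59147,-.09937,0])+R.apply([.021,-.075,0])
P=lambda a:c+.055*np.array([np.cos(a),np.sin(a),0])
prev=base;print(base)
for j in range(3):
    for k in range(1,11):
        a=np.radians(106+(374.5-106)*(j*10+k)/30)
        w=np.round(R.inv().apply(P(a)-prev)*100,1);print(w[:2].tolist(),end=" ")
    prev=prev+R.apply(w/100);print()
E
```

```text
[ 5.22430207e-01 -6.33213248e-02 -9.18485099e-18]
[-0.1, -0.8] [-0.7, -1.4] [-1.4, -1.9] [-2.1, -2.4] [-2.9, -2.7] [-3.7, -2.9] [-4.6, -2.9] [-5.4, -2.9] [-6.3, -2.7] [-7.1, -2.3] 
[-0.7, 0.4] [-1.4, 1.0] [-1.9, 1.6] [-2.3, 2.4] [-2.7, 3.2] [-2.9, 4.0] [-2.9, 4.9] [-2.9, 5.7] [-2.7, 6.5] [-2.3, 7.3] 
[0.4, 0.8] [1.0, 1.4] [1.6, 2.0] [2.3, 2.4] [3.1, 2.8] [4.0, 3.0] [4.8, 3.1] [5.7, 3.0] [6.5, 2.8] [7.3, 2.5]
```

Call:
servo_tool --pt "1 -0.1 -0.8 0 0 0 0" --pt "1 -0.7 -1.4 0 0 0 0" --pt "1 -1.4 -1.9 0 0 0 0" --pt "1 -2.1 -2.4 0 0 0 0" --pt "1 -2.9 -2.7 0 0 0 0" --pt "1 -3.7 -2.9 0 0 0 0" --pt "1 -4.6 -2.9 0 0 0 0" --pt "1 -5.4 -2.9 0 0 0 0" --pt "1 -6.3 -2.7 0 0 0 0" --pt "1 -7.1 -2.3 0 0 0 0"

```text
clock: 5.65
position: [0.4852, -0.1281, 0.153]
tool_rot: [3.141, -0.001, 1.363]
force: [-1.1, 2.5, 11.1]
grip_width: 0.0205
finger_force: 40.7
```

Call:
servo_tool --pt "1 -0.7 0.4 0 0 0 0" --pt "1 -1.4 1.0 0 0 0 0" --pt "1 -1.9 1.6 0 0 0 0" --pt "1 -2.3 2.4 0 0 0 0" --pt "1 -2.7 3.2 0 0 0 0" --pt "1 -2.9 4.0 0 0 0 0" --pt "1 -2.9 4.9 0 0 0 0" --pt "1 -2.9 5.7 0 0 0 0" --pt "1 -2.7 6.5 0 0 0 0" --pt "1 -2.3 7.3 0 0 0 0"

```text
clock: 6.65
position: [0.552, -0.1656, 0.153]
tool_rot: [3.141, -0.0, 1.362]
force: [-4.0, 1.0, 8.7]
grip_width: 0.0207
finger_force: 40.6
```

Call:
servo_tool --pt "1 0.4 0.8 0 0 0 0" --pt "1 1.0 1.4 0 0 0 0" --pt "1 1.6 2.0 0 0 0 0" --pt "1 2.3 2.4 0 0 0 0" --pt "1 3.1 2.8 0 0 0 0" --pt "1 4.0 3.0 0 0 0 0" --pt "1 4.8 3.1 0 0 0 0" --pt "1 5.7 3.0 0 0 0 0" --pt "1 6.5 2.8 0 0 0 0" --pt "1 7.3 2.5 0 0 0 0"

```text
clock: 7.65
position: [0.5916, -0.0998, 0.153]
tool_rot: [3.14, 0.001, 1.362]
force: [-2.1, -3.2, 8.2]
grip_width: 0.0204
finger_force: 40.4
```

Call:
servo_tool --pt "1 0 0 0 0 0 0" --pt "1 0 0 0 0 0 0" --pt "1 0 0 0 0 0 0" --pt "1 0 0 0 0 0 0"

```text
clock: 8.05
position: [0.5914, -0.0992, 0.153]
tool_rot: [3.141, -0.0, 1.363]
force: [-2.1, 2.1, 9.1]
grip_width: 0.0205
finger_force: 40.5
```

Call:
servo_tool --pt "5 0 0 0 0 0 0" --pt "5 0 0 0 0 0 0" --pt "5 0 0 0 0 0 0" --pt "5 0 0 -1 0 0 0" --pt "5 0 0 -3 0 0 0" --pt "5 0 0 -5 0 0 0" --pt "5 0 0 -7 0 0 0" --pt "5 0 0 -8.5 0 0 0" --pt "5 0 0 -9 0 0 0" --pt "5 0 0 -9 0 0 0"

```text
clock: 9.05
position: [0.5916, -0.0993, 0.243]
tool_rot: [3.141, -0.0, 1.363]
force: [-0.0, 0.3, -0.1]
grip_width: 0.0501
finger_force: 0.0
```

```bash
python3 - <<'E'
from h import *
from workcell import bot
s=bot.observe();print(s["position"],s["tool_rot"],s["force"],s["grip_width"])
print(goal(s,[.480,.073,.22],[np.pi,0,1.361]))
E
```

```text
[ 0.59155625 -0.0992663   0.2429917 ] [ 3.14053031e+00 -2.87777751e-04  1.36272836e+00] [-0.03931659  0.29236306 -0.08037831] 0.05008237329010215
(array([ 14.55, -14.48,   2.29]), array([ 0.1, -0. ,  0.1]))
```

Call:
servo_tool --pt "4 1 -1 0 0 0 0" --pt "4 3 -3 0 0 0 0" --pt "4 6 -6 0.5 0 0 0" --pt "4 9 -9 1 0 0 0" --pt "4 11.5 -11.5 1.5 0 0 0" --pt "4 13.5 -13.5 2 0 0 0" --pt "4 14.5 -14.5 2.3 0 0 0" --pt "4 14.5 -14.5 2.3 0 0 0" --pt "4 14.5 -14.5 2.3 0 0 0"

```text
clock: 9.95
position: [0.4796, 0.0721, 0.2193]
tool_rot: [3.141, 0.0, 1.363]
force: [-0.4, -1.1, 0.2]
grip_width: 0.0403
finger_force: 0.0
```

```bash
python3 - <<'E'
from h import *
from workcell import bot
s=bot.observe()
f=bot.grab_frame("wrist");cv2.imwrite("pics/w2.png",f["frame"])
print(s["position"],s["tool_rot"])
np.savez("w2.npz",p=s["position"],r=s["tool_rot"],**f)
T=f["T_tool_cam"];R=Ro.from_euler("xyz",s["tool_rot"])
for X in([.488,.079,.108],):
    c=T[:3,:3].T@(R.inv().apply(np.array(X)-s["position"])-T[:3,3]);p=f["mtx"]@c;print(p[:2]/p[2],c[2])
E
```

```text
[0.47963989 0.07213249 0.21925348] [3.14142598e+00 3.81361604e-04 1.36265692e+00]
[262.25954559 179.89564436] 0.2594743318989782
```

View pics/w2.png

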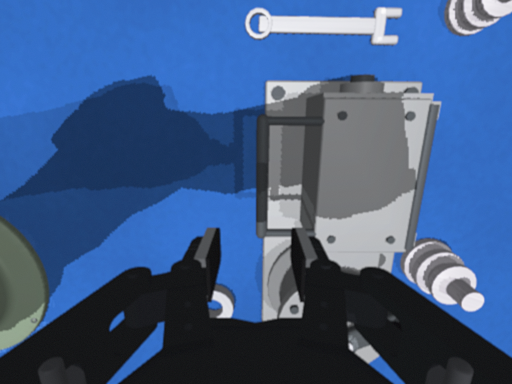

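```bash
python3 - <<'E'
from h import *
f=dict(np.load("w2.npz"));R=Ro.from_euler("xyz",f["r"]);T=f["T_tool_cam"]
for uv in((262,117),(262,234),(262,176)):
    d=R.apply(T[:3,:3]@np.linalg.inv(f["mtx"])@[*uv,1]);c=f["p"]+R.apply(T[:3,3]);X=c+d*(.108-c[2])/d[2];print(X)
print(goal(dict(position=f["p"],tool_rot=f["r"]),X-[0,0,.019],[np.pi,0,1.361]))
E
```

```text
[0.49934026 0.13587873 0.108     ]
[0.47649104 0.02377983 0.108     ]
[0.4885189  0.08278884 0.108     ]
(array([ 1.23,  0.65, 13.02]), array([0. , 0. , 0.1]))
```

Call:
servo_tool --pt "4 0.5 0.3 1 0 0 0" --pt "4 1.2 0.65 3 0 0 0" --pt "4 1.2 0.65 6 0 0 0" --pt "4 1.2 0.65 8.5 0 0 0" --pt "4 1.2 0.65 10.5 0 0 0" --pt "4 1.2 0.65 12 0 0 0" --pt "4 1.2 0.65 13 0 0 0" --pt "4 1.2 0.65 13 0 0 0" --pt "3 1.2 0.65 13 0 0 0" --pt "2 1.2 0.65 13 0 0 0" --force 30

```text
clock: 11.0
position: [0.4887, 0.083, 0.0899]
tool_rot: [3.141, -0.0, 1.363]
force: [-0.6, 0.7, -0.1]
grip_width: 0.0203
finger_force: 0.0
```

Call:
servo_tool --pt "0.3 0 0 0 0 0 0" --pt "0.3 0 0 0 0 0 0" --pt "0.3 0 0 0 0 0 0" --pt "0.3 0 0 0 0 0 0" --pt "0.3 0 0 0 0 0 0" --force 30

```text
clock: 11.5
position: [0.4885, 0.0831, 0.0899]
tool_rot: [3.141, -0.001, 1.363]
force: [-0.9, -0.1, 5.7]
grip_width: 0.0109
finger_force: 29.2
```

```bash
python3 - <<'E'
from h import *
from workcell import bot
s=bot.observe();print(s["position"],s["tool_rot"],s["force"],s["grip_width"],s["finger_force"])
# arc: tool y = +xa ; z down
for k in range(1,41):
    a=np.pi/2*k/40;print([round(15*(1-np.cos(a)),1),round(-15*np.sin(a),1)],end=" \n"[k%10==0])
R=Ro.from_euler("xyz",s["tool_rot"]);print(R.as_matrix()[:,1])
E
```

```text
[0.48845778 0.08311148 0.08994619] [ 3.14102646e+00 -6.16840469e-04  1.36269011e+00] [-0.90168111 -0.08363326  5.65881196] 0.010906063442642694 29.191511571407318
[np.float64(0.0), np.float64(-0.6)] [np.float64(0.0), np.float64(-1.2)] [np.float64(0.1), np.float64(-1.8)] [np.float64(0.2), np.float64(-2.3)] [np.float64(0.3), np.float64(-2.9)] [np.float64(0.4), np.float64(-3.5)] [np.float64(0.6), np.float64(-4.1)] [np.float64(0.7), np.float64(-4.6)] [np.float64(0.9), np.float64(-5.2)] [np.float64(1.1), np.float64(-5.7)]
[np.float64(1.4), np.float64(-6.3)] [np.float64(1.6), np.float64(-6.8)] [np.float64(1.9), np.float64(-7.3)] [np.float64(2.2), np.float64(-7.8)] [np.float64(2.5), np.float64(-8.3)] [np.float64(2.9), np.float64(-8.8)] [np.float64(3.2), np.float64(-9.3)] [np.float64(3.6), np.float64(-9.7)] [np.float64(4.0), np.float64(-10.2)] [np.float64(4.4), np.float64(-10.6)]
[np.float64(4.8), np.float64(-11.0)] [np.float64(5.3), np.float64(-11.4)] [np.float64(5.7), np.float64(-11.8)] [np.float64(6.2), np.float64(-12.1)] [np.float64(6.7), np.float64(-12.5)] [np.float64(7.2), np.float64(-12.8)] [np.float64(7.7), np.float64(-13.1)] [np.float64(8.2), np.float64(-13.4)] [np.float64(8.7), np.float64(-13.6)] [np.float64(9.3), np.float64(-13.9)]
[np.float64(9.8), np.float64(-14.1)] [np.float64(10.4), np.float64(-14.3)] [np.float64(10.9), np.float64(-14.4)] [np.float64(11.5), np.float64(-14.6)] [np.float64(12.1), np.float64(-14.7)] [np.float64(12.7), np.float64(-14.8)] [np.float64(13.2), np.float64(-14.9)] [np.float64(13.8), np.float64(-15.0)] [np.float64(14.4), np.float64(-15.0)] [np.float64(15.0), np.float64(-15.0)]
[ 9.78423710e-01 -2.06607657e-01  5.66194405e-04]
```

Call:
servo_tool --pt "0.3 0 0 -0.6 0 0 0" --pt "0.3 0 0 -1.2 0 0 0" --pt "0.3 0 0.1 -1.8 0 0 0" --pt "0.3 0 0.2 -2.3 0 0 0" --pt "0.3 0 0.3 -2.9 0 0 0" --pt "0.3 0 0.4 -3.5 0 0 0" --pt "0.3 0 0.6 -4.1 0 0 0" --pt "0.3 0 0.7 -4.6 0 0 0" --pt "0.3 0 0.9 -5.2 0 0 0" --pt "0.3 0 1.1 -5.7 0 0 0" --force 30

```text
clock: 12.5
position: [0.4985, 0.0808, 0.1467]
tool_rot: [-3.14, 0.0, 1.363]
force: [-5.9, 4.2, -1.2]
grip_width: 0.0112
finger_force: 29.3
```

Good; continuing along the arc (relative to 1.1, -5.7).

Call:
servo_tool --pt "0.3 0 0.3 -0.6 0 0 0" --pt "0.3 0 0.5 -1.1 0 0 0" --pt "0.3 0 0.8 -1.6 0 0 0" --pt "0.3 0 1.1 -2.1 0 0 0" --pt "0.3 0 1.4 -2.6 0 0 0" --pt "0.3 0 1.8 -3.1 0 0 0" --pt "0.3 0 2.1 -3.6 0 0 0" --pt "0.3 0 2.5 -4.0 0 0 0" --pt "0.3 0 2.9 -4.5 0 0 0" --pt "0.3 0 3.3 -4.9 0 0 0"

```text
clock: 13.5
position: [0.5275, 0.0745, 0.1956]
tool_rot: [-3.133, 0.0, 1.363]
force: [-36.5, 7.2, 29.6]
grip_width: 0.0108
finger_force: 32.0
```

Call:
servo_tool --pt "0.3 0 0.4 -0.4 0 0 0" --pt "0.3 0 0.9 -0.8 0 0 0" --pt "0.3 0 1.3 -1.2 0 0 0" --pt "0.3 0 1.8 -1.5 0 0 0" --pt "0.3 0 2.3 -1.9 0 0 0" --pt "0.3 0 2.8 -2.2 0 0 0" --pt "0.3 0 3.3 -2.5 0 0 0" --pt "0.3 0 3.8 -2.8 0 0 0" --pt "0.3 0 4.3 -3.0 0 0 0" --pt "0.3 0 4.9 -3.3 0 0 0"

```text
clock: 14.5
position: [0.5794, 0.0634, 0.2302]
tool_rot: [3.141, -0.001, 1.362]
force: [-9.2, 1.0, 18.7]
grip_width: 0.0108
finger_force: 31.7
```

```bash
python3 - <<'E'
from h import *
from workcell import bot
s=bot.observe();print(s["position"],s["force"],s["moment"],s["grip_width"])
f=bot.grab_frame("side");cv2.imwrite("pics/s2.png",cv2.resize(f["frame"][110:290,170:350],None,fx=3,fy=3))
np.savez("s2.npz",**f)
print(proj(f,s["position"]+[0,0,.019]))
E
```

```text
[0.57935935 0.06344348 0.23020855] [-9.21307664  0.98641224 18.72335037] [ 0.2736712   2.2355443  -0.08937302] 0.010820411011063099
[258.61555184 145.47997208]
```

View pics/s2.png

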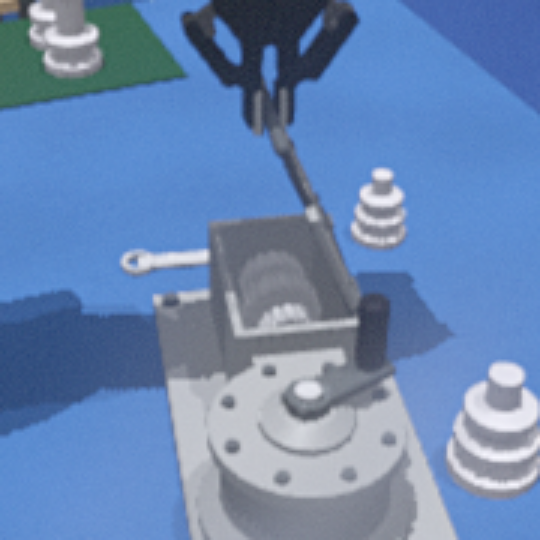

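Call:
servo_tool --pt "0.3 0 0.5 -0.2 0 0 0" --pt "0.3 0 1.1 -0.4 0 0 0" --pt "0.3 0 1.6 -0.5 0 0 0" --pt "0.3 0 2.2 -0.7 0 0 0" --pt "0.3 0 2.8 -0.8 0 0 0" --pt "0.3 0 3.4 -0.9 0 0 0" --pt "0.3 0 3.9 -1.0 0 0 0" --pt "0.3 0 4.4 -1.1 0 0 0" --pt "0.3 0 4.7 -1.1 0 0 0" --pt "0.3 0 4.9 -1.1 0 0 0"

```text
clock: 15.55
position: [0.6278, 0.0529, 0.2399]
tool_rot: [3.141, 0.0, 1.362]
force: [-3.7, -3.1, 9.8]
grip_width: 0.011
finger_force: 32.1
```

```bash
python3 - <<'E'
from h import *
from workcell import bot
s=bot.observe();print(s["position"],s["force"],s["moment"],s["grip_width"],s["finger_force"])
d=s["position"]-[.4885,.0831,.0899];print(d@[.9784,-.2066,0],d[2])
S=dict(np.load("side.npz"))
f=bot.grab_frame("side");cv2.imwrite("pics/s3.png",cv2.resize(f["frame"][90:240,190:340],None,fx=4,fy=4))
# expected: hinge ends and bar ends for upright cover, from shut bar mid
xa=np.array([.9784,-.2066,0]);ya=np.array([.2066,.9784,0]);h=np.array([.4882,.081,.108])+.15*xa
for z in(0,.053,.097,.15):print(z,[np.round(((proj(f,h+ya*w+[0,0,z])-[190,90])*4)) for w in(-.055,.055)])
E
```

```text
[0.62776943 0.05290516 0.23990403] [-3.71857167 -3.13657812  9.76744359] [-0.49996331  0.97430496 -0.06646606] 0.010965459964504105 32.11245059967041
0.14249946768023036 0.15000402788611383
0 [array([385., 472.]), array([344., 370.])]
0.053 [array([389., 398.]), array([347., 300.])]
0.097 [array([393., 333.]), array([350., 238.])]
0.15 [array([399., 249.]), array([354., 159.])]
```

View pics/s3.png

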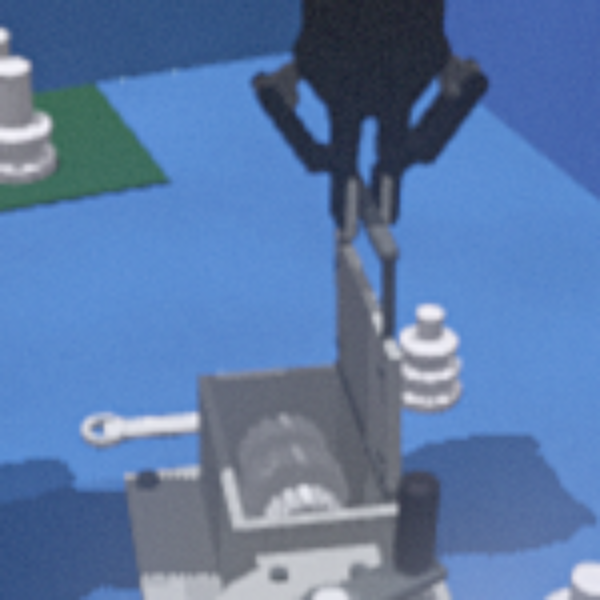

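Call:
servo_tool --pt "0.3 0 0.2 0 0 0 0" --pt "0.3 0 0.4 0 0 0 0" --pt "0.3 0 0.6 0 0 0 0" --pt "0.3 0 0.7 0 0 0 0" --pt "0.3 0 0.7 0 0 0 0" --pt "0.3 0 0.7 0 0 0 0" --pt "0.3 0 0.7 0 0 0 0" --pt "0.3 0 0.7 0 0 0 0" --pt "0.3 0 0.7 0 0 0 0" --pt "0.3 0 0.7 0 0 0 0"

```text
clock: 16.6
position: [0.6344, 0.0515, 0.2397]
tool_rot: [3.141, 0.001, 1.362]
force: [-1.9, -3.5, 6.2]
grip_width: 0.0107
finger_force: 32.0
```

Call:
servo_tool --pt "0.3 0 0 0 0 0 0" --pt "0.3 0 0 0 0 0 0" --pt "0.3 0 0 0 0 0 0" --pt "0.3 0 0 0 0 0 0" --pt "0.3 0 0 0 0 0 0" --pt "0.3 0 0 0 0 0 0"

```text
clock: 17.2
position: [0.6344, 0.0515, 0.2397]
tool_rot: [3.141, 0.001, 1.362]
force: [-2.3, -3.3, 6.1]
grip_width: 0.0106
finger_force: 32.0
```

```bash
python3 - <<'E'
from h import *
from workcell import bot
f=bot.grab_frame("side");cv2.imwrite("pics/s4.png",cv2.resize(f["frame"][90:240,190:340],None,fx=4,fy=4))
s=bot.observe();print(s["position"],s["force"],s["grip_width"],s["finger_force"])
d=s["position"]-[.4885,.0831,.0899];print(d@[.9784,-.2066,0],d[2])
E
```

```text
[0.63441513 0.05148865 0.23971667] [-1.89939284 -3.56508637  6.36140502] 0.010538886708210972 32.02885866165161
0.1492942643635237 0.1498166689177523
```

View pics/s4.png

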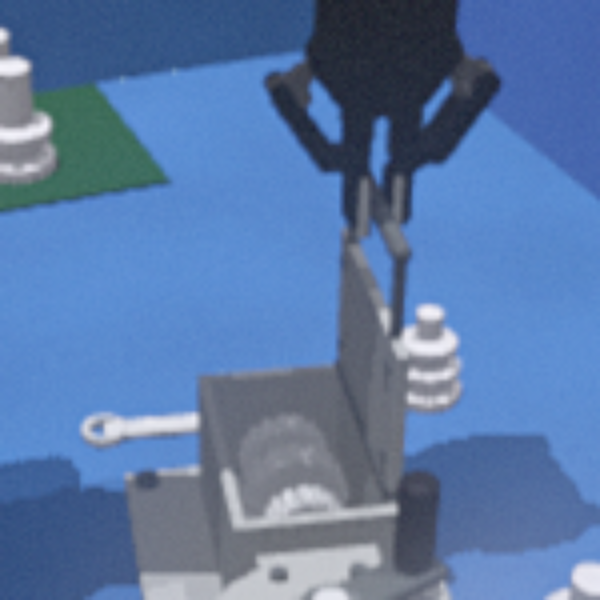

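The bar's near end is now at crop pixel (402, 250), against (399, 249) predicted for upright. The cover is held still and the grip is 32 N, so I'm handing in.

```bash
python3 -c "
from workcell import bot
print(bot.job_done())"
```

```text
the job is handed in; nothing more can be done
None
```

I turned the crank one full turn anticlockwise with the cover shut, then lifted the cover to upright. The job was handed in at about 17 s with the gripper still holding the cover there, within about 1 mm of the computed upright position; the judge's verdict was not shown.

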